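# Back the barrel stand off one notch

## Task

On the ratchet stand, lift the pawl out of the teeth by pushing its ball with a fingertip until it tips back and stays up, then push the wheel backward exactly one notch by one of its pins (the top of the wheel goes towards the pawl). Then push the ball back over so that the pawl drops fully home in the next gap. Work gently with the outside of the fingers: grip nothing, do not turn the wheel forward, and leave the things standing around where they are.

Things in the scene. Friction and masses are not known exactly. Their poses are not given: they have to be found in the camera images.
- stand: Grey stand fixed to the bench, holding a finned barrel on a horizontal spindle along the stand's x, 115 mm above the bench. Origin on the bench under the spindle, z up. Base plate 270 x 340 x 12 mm. Along x: barrel (-161 to -53 mm, diameter 100), headstock post (-18 to 18, top z 153), ratchet wheel (28 to 42), the wheel's pins (42 to 87). The pawl stands on the wheel's +y side.
- wheel (a joint): Turn of the ratchet wheel in rad, -0.2 to -0.02 at the start. Positive is backward: its top moves towards the stand's +y, towards the pawl. One notch is 0.785. One notch back, the pawl drops fully home at readings of about 0.48 to 0.81. While the pawl is down it blocks backward turning beyond about 0.03. Stiff (about 3 N at a pin); stays where it is left.
- wheel_axis (a point): Centre of the steel ratchet wheel, on the spindle, mid-thickness (stand x = 35 mm, height 115 mm). The wheel is 14 mm thick, with 8 saw teeth 18 mm deep, 156 mm diameter over the tips. Its axes turn with the wheel.
- wheel_pin (a point): On the axis of the topmost of the wheel's four push pins, 23 mm out from the wheel's face. Pins: 12 mm diameter, 45 mm long towards the stand's +x, at 52 mm radius, 90 degrees apart. At wheel 0 this pin is 20 degrees to the -y side of the top, height 164 mm; turning backward carries it over the top to the +y side.
- pawl (a joint): Swing of the pawl in rad. 0: down, fully home in the teeth. Positive: lifted; 0.85: tipped back on its stop. Over-centre weighted: pushed past about 0.55 it falls to 0.85 by itself and stays up; pushed back below about 0.45 it falls down by itself. Clear of the teeth above 0.25. About 1 to 3 N at the ball moves it. Pivot along the stand's x, at stand y = 106 mm, height 133 mm.
- pawl_ball (a point): Centre of the black ball, 30 mm diameter, on the pawl's lever, 92 mm from the pivot, in the wheel's plane (stand x = 35 mm), about 217 mm above the bench whether down (stand y = 69 mm) or tipped back (y = 145 mm), a little higher in between. Pushed towards the stand's +y it lifts the pawl; pushed towards -y it lets it drop.
- pawl_nose (a point): Tip of the pawl's nose, the end of a hooked bar 10 mm high and 12 mm thick, 71 mm from the pivot.
- socket: Steel socket, 28 mm diameter, 60 mm high, upright on the stand's base plate; origin under its centre.
- plug: Spark plug, 24 mm diameter, 74 mm high, upright on the stand's base plate; origin under its centre.
- bottle: Brown glass bottle, 60 mm diameter, 140 mm high, upright on the bench; origin under its centre.
- piston: Small aluminium piston, 54 mm diameter, 54 mm high, upright on the bench; origin under its centre.
- wrench: Wrench lying flat on the bench.
- driver: Screwdriver lying on the bench.
- can: Tin can, 66 mm diameter, 110 mm high, upright on the bench; origin under its centre.

How it is judged:
On the way, in this order (a step that is already met when the one before it is completed fails the run):
1. the pawl is tipped back and stays up, with the wheel still at its first notch (value of joint pawl above 0.7 rad and value of joint wheel below 0.2 rad), for 0.2 s.
2. the wheel has been pushed back one notch with the pawl up (value of joint pawl above 0.5 rad and value of joint wheel between 0.4 and 0.9 rad), for 0.2 s.
At the end, for the whole second after the job is handed in: The pawl is fully down in the teeth (below 0.06 rad), the wheel rests one notch back from where it began (0.4 to 0.9 rad), and every loose thing is within 20 mm of where it stood (value of joint pawl below 0.06 rad and value of joint wheel between 0.4 and 0.9 rad and velocity of joint wheel between -0.05 and 0.05 rad/s and distance of each of socket, plug, bottle, piston, wrench, driver, can from where it was at the start of the episode below 0.02 m); the robot touches nothing.
It fails at once if a loose thing was moved, lifted or knocked more than 20 mm (distance of any of socket, plug, bottle, piston, wrench, driver, can from where it was at the start of the episode above 0.02 m).
It fails at once if the wheel was turned forward (by a quarter of a notch or more) (value of joint wheel below -0.4 rad).
It fails at once if the stand was gripped or forced with more than 30 N (contact force between the fingers and stand above 30 N).
It also fails if it takes over 51 s, if anything falls off the work surface, if the arm or the gripper's body presses on something with over 40 N, if the wrist force passes 120 N, or if a joint passes its speed limit or range.

## Robot

A 6-joint arm with a two-finger parallel gripper is mounted at the origin on the work surface. World frame = base frame: x ahead of the robot, y to its left, z up, the work surface at z = 0. Lengths are in m, angles in rad, forces in N, time in s.
With the tool pointing down it reaches from about 0.25 to 0.775 m from the base axis. Payload 4 kg.
Tool frame: the origin (TCP) lies at the very end of the fingers, on their centre line; the grasp point (between the pads) lies 19 mm behind it; z points along the fingers, y is the line along which they close (so a half turn about z gives the same grasp; the last joint's range is limited). The gripper opens to 85 mm and grips with 20 to 120 N. Pads are 22 mm wide; open, the fingers measure 114 mm over their backs; the gripper's body (76 mm by 85 mm) begins 54 mm behind the grasp point. The pads swing forward as they close: fully open they stand 13 mm farther back than shut.
Start: joints at [1.175, 0.087, 1.371, -0, 1.684, -0.103], TCP at [0.159, 0.527, 0.231] pointing down, gripper open.
Joint ranges: [-3.1, 3.1], [-0.76, 2.03], [0.27, 2.55], [-1.08, 4.22], [0.17, 2.65], [-2.57, 2.57]. Speed limits (rad/s): [2.79, 2.79, 3.14, 3.14, 3.14, 3.14].

## Interface

Orientations are given as a unit quaternion [x, y, z, w].
In Python, from bench import env, capture, get_calibration, hand_in, nets gives the robot as it stands.
- The arm moves only by the tool step_arm, never from a script. Its argument "increments" is one flat list of numbers, 7 for each row, row after row: the shift along the world's x, y, z in m, then the turn, a rotation vector about the world's x, y, z in rad, then the opening, from 0 (shut) to 1 (fully open). In form: [x, y, z, wx, wy, wz, claw, x, y, z, wx, wy, wz, claw, ...]. A call has 1 to 20 rows; each row shifts and turns the commanded pose from where the row before left it; what a row does not reach is not made up. A row lasts 1/12 s, in which the tool goes at most 41.7 mm and 7.16 degrees, less where a joint would pass 70% of its speed; a pose out of reach is approached as far as the arm can. A call with a gripper value outside its range is refused whole. The fingers move at their own pace and stop on an object; the grip force is fixed at half the most. Time passes only in rows, so rows that do not move let the fingers close. It gives the time, the measured TCP pose, the force, the opening and the grip force at its end, in the units of the state.
- env.state(): the state, without advancing time (a new reading comes with each control period).
- capture(name): name is "side" or "top"; returns (picture, depth): 384x512x3 uint8, red, green, blue; 384x512 float32, m along the optical axis (not along the pixel's ray), 0 where there is no reading.
- get_calibration(name): a dict with "fov_y" (degrees; the focal length in pixels is half the picture's height over the tangent of half this angle, whatever the lens; pixels are square), "cx", "cy" (the principal point, pixels), "k1" (the pictures are not rectified: a ray, as slopes to the right and down, at radius r is drawn at 1 + k1 r^2 times it, then the intrinsics apply), "rvec" (rotation vector, rad) and "tvec" (3), from world to camera coordinates, as OpenCV has them. Camera axes: x right, y down, z forward; pixel columns grow to the right and rows downward; lengths in m; the calibration is good to about 2 mm. A picture is of the moment at which its call begins. get_calibration takes no time and is no camera call.
- hand_in(): hands the job in; it is judged then, once.
Trained networks look in the newest picture that a camera, given by its name, has taken for a name from the list of things; names that differ only in an ending like _2 or _b are one class to them, and where a whole thing is asked for, a point or a joint stands for the part that bears it (a point fixed in the world has none). Each returns a list of dicts, best first, with "conf" (0 to 1); they miss things now and then, are a little off and sometimes report something else, mostly with a low value. They report only what shows in the picture. A call takes as long as a camera call.
- nets.find_in(camera, label): "bbox" ([left, top, right, bottom] in pixels, round what is visible of it).
- nets.outline_of(camera, label): "region" (384x512 bool, what is visible of it) and "bbox" ([left, top, right, bottom] in pixels, round what is visible of it).
- nets.mark_of(camera, label): "location" ([column, row] in pixels: a listed point, or the origin of a listed thing).
The state is a dict: "time": time; "q": joint angles; "dq": joint speeds; "tau": joint torques, N m; "position": TCP position; "orientation": TCP orientation; "wrist_force": force on the tool from outside, world axes, zero at the start; "ft_torque": the same for the moment, N m; "opening": opening from 0.0 (shut) to 1.0 (fully open); "grasp_force": force on a finger pad.
Only numpy, scipy, OpenCV 4.12 (cv2) and the standard library are available. Lean on these libraries where they do the work, as an engineer would, in place of code of your own. Each camera call takes 0.05 s, during which the arm holds its last target. There are 200 camera calls.

## Working session

There is one attempt and no reset: what is moved stays moved. The work goes in short steps, Python scripts to look and compute and a tool call to move; the robot and the scene stay as the last step left them, time stands still between calls to the robot, and variables do not carry over. Pictures are saved under pics/ and viewed, at most 11 in all, crops included, and the job is handed in when it is done.

Besides the shell and the picture viewer there is one more tool, called after "Emit:" as a command line: name --argument value ..., lists and objects as JSON in quotes. step_arm: Moves the arm, as the interface text tells. Its arguments: {"type":"object","properties":{"increments":{"type":"array","items":{"type":"number"}}},"required":["increments"]}

```bash
mkdir -p pics; cat > h.py <<'E'
import numpy as np, cv2
from bench import env, capture, get_calibration, hand_in, nets
def cal(n):
    c=get_calibration(n); f=192/np.tan(np.radians(c["fov_y"])/2)
    R=cv2.Rodrigues(np.array(c["rvec"],float))[0]; return c,f,R,np.array(c["tvec"],float)
def ray(n,u,v):
    c,f,R,t=cal(n); d=np.array([(u-c["cx"])/f,(v-c["cy"])/f]); p=d.copy()
    for _ in range(20): p=d/(1+c["k1"]*(p@p))
    return -R.T@t, R.T@np.array([p[0],p[1],1.]), 
def atz(n,u,v,z):
    o,d=ray(n,u,v); return o+d*(z-o[2])/d[2]
def atdepth(n,u,v,dep):
    o,d=ray(n,u,v); return o+d*dep
def tri(a,ua,b,ub):
    o1,d1=ray(a,*ua); o2,d2=ray(b,*ub)
    s=np.linalg.lstsq(np.c_[d1,-d2],o2-o1,rcond=None)[0]
    p,q=o1+s[0]*d1,o2+s[1]*d2; return (p+q)/2,np.linalg.norm(p-q)
def proj(n,P):
    c,f,R,t=cal(n); q=R@np.array(P)+t; p=q[:2]/q[2]; p=p*(1+c["k1"]*(p@p)); return p*f+[c["cx"],c["cy"]]
E
python3 - <<'E'
from h import *
np.set_printoptions(precision=4,suppress=True)
m={}
for n in("side","top"):
    im,d=capture(n); cv2.imwrite(f"pics/{n}0.png",im[:,:,::-1]); np.save(n+"d.npy",d)
    print(n,"cam",ray(n,256,192))
    for l in["stand","wheel_axis","wheel_pin","pawl_ball","pawl_nose","socket","plug","bottle","piston","can","wrench","driver"]:
        r=nets.mark_of(n,l)
        if r: m[n,l]=r[0]["location"]; print(n,l,[(np.round(x["location"],1),round(x["conf"],2)) for x in r[:2]])
for l in["stand","wheel_axis","wheel_pin","pawl_ball","pawl_nose","socket","plug","bottle","piston","can"]:
    if("side",l) in m and("top",l) in m: print(l,tri("side",m["side",l],"top",m["top",l]))
print(env.state())
E
```

```text
side cam (array([ 0.4184, -1.0879,  0.8714]), array([ 0.0956,  0.8268, -0.5543]))
side stand [(array([226.4, 248.4]), 0.76), (array([239.6, 212.4]), 0.69)]
side wheel_axis [(array([238.4, 216. ]), 0.84), (array([241.9, 184.7]), 0.26)]
side wheel_pin [(array([250.1, 201.8]), 0.98)]
side pawl_ball [(array([238.6, 166.2]), 0.67)]
side pawl_nose [(array([243.2, 188.7]), 0.56)]
side socket [(array([260.1, 223.6]), 0.66), (array([238.9, 165.1]), 0.24)]
side plug [(array([266.3, 267.8]), 0.62)]
side bottle [(array([254.3, 312.8]), 0.58)]
side piston [(array([291. , 257.9]), 0.61)]
side can [(array([214. , 307.3]), 0.65)]
side wrench [(array([246.8, 190.5]), 0.58)]
side driver [(array([196.1, 189.6]), 0.64)]
top cam (array([ 0.4584, -0.0106,  1.1216]), array([ 0.0686,  0.0045, -0.9977]))
top stand [(array([268.7, 213.8]), 0.63)]
top wheel_axis [(array([272.2, 199. ]), 0.75)]
top wheel_pin [(array([350.3, 204. ]), 0.59), (array([285.4, 190.8]), 0.58)]
top pawl_ball [(array([249.5, 198.1]), 0.77)]
top pawl_nose [(array([259.7, 202.3]), 0.7), (array([285. , 192.5]), 0.27)]
top socket [(array([2
[... 902 characters left out ...]
([ 0.5083, -0.2929, -0.0049]), np.float64(0.009443718350129747))
piston (array([ 0.6293, -0.115 ,  0.0025]), np.float64(0.00012003819969084537))
can (array([ 0.4197, -0.2748,  0.0026]), np.float64(0.0016374488929374255))
{'time': 1.3, 'q': array([ 1.1749,  0.0872,  1.3707,  0.0001,  1.6836, -0.1031]), 'dq': array([-0.    , -0.0013, -0.0004,  0.0011,  0.0006, -0.0001]), 'tau': array([  0.0007, -35.1722, -31.3456,  -0.0001,   0.0005,   0.    ]), 'position': array([0.1587, 0.5266, 0.2313]), 'orientation': array([ 0.1459,  0.9893,  0.0001, -0.    ]), 'wrist_force': array([0.4369, 0.5036, 0.5998]), 'ft_torque': array([-0.0053, -0.0471, -0.0195]), 'grasp_force': 0.0, 'opening': 0.9966654872208262}
```

View pics/side0.png

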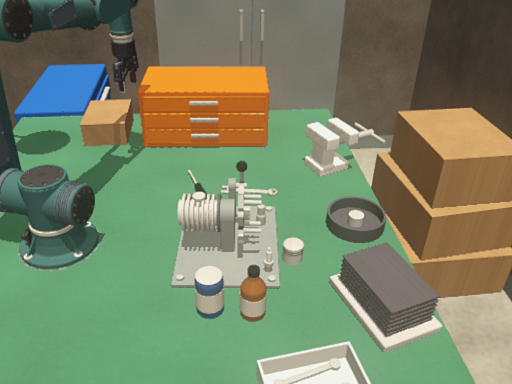

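View pics/top0.png

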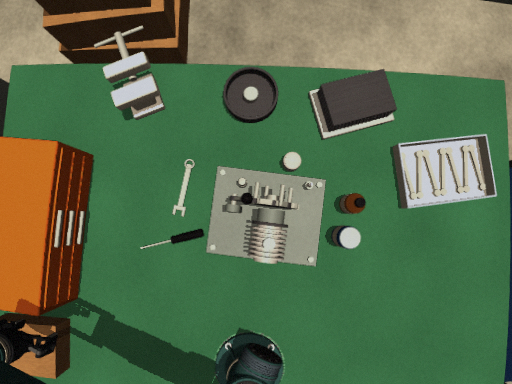

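The side view shows the stand near (230,230), with the ball at (241,167). The top view shows base plate corners near (219,166), (326,180), (316,266) and (207,250), and the ball at (246,198). I'll fit the stand pose next.

```bash
python3 - <<'E'
from h import *
np.set_printoptions(precision=4,suppress=True)
im=cv2.imread("pics/top0.png"); 
cv2.imwrite("pics/c1.png",cv2.resize(im[155:275,200:370],None,fx=4.6,fy=4.6,interpolation=cv2.INTER_CUBIC))
s=cv2.imread("pics/side0.png"); cv2.imwrite("pics/c2.png",cv2.resize(s[150:290,165:310],None,fx=4.2,fy=4.2,interpolation=cv2.INTER_CUBIC))
# plate from depth: world z of each pixel near 0.012 and not green
d=np.load("topd.npy"); 
V,U=np.mgrid[150:280,195:335]; P=np.array([atdepth("top",u,v,d[v,u]) for u,v in zip(U.ravel(),V.ravel())])
col=im[V.ravel(),U.ravel()].astype(int); grey=(np.ptp(col,axis=1)<25)&(abs(P[:,2]-.012)<.006)
mask=np.zeros(im.shape[:2],np.uint8); mask[V.ravel()[grey],U.ravel()[grey]]=1
n,l,st,_=cv2.connectedComponentsWithStats(mask); k=1+st[1:,4].argmax()
vv,uu=np.nonzero(l==k); W=np.array([atz("top",u,v,.012)[:2] for u,v in zip(uu,vv)])
r=cv2.minAreaRect((W*1000).astype(np.float32)); print(r, len(W))
print(cv2.boxPoints(r))
ball=(np.ptp(col,axis=1)<25)&(col.max(1)<60)&(P[:,2]>.15)
print("black high",ball.sum(),U.ravel()[ball].mean(),V.ravel()[ball].mean(),np.median(P[ball],0), P[ball].max(0),P[ball].min(0))
print("ballside",tri("side",(241.5,166.5),"top",(246.5,198.5)))
E
```

```text
Traceback (most recent call last):
  File "h.py", line 13, in atdepth
    o,d=ray(n,u,v); return o+d*dep
        ~~~^^^^^^^
  File "h.py", line 7, in ray
    c,f,R,t=cal(n); d=np.array([(u-c["cx"])/f,(v-c["cy"])/f]); p=d.copy()
            ~~~^^^
  File "h.py", line 4, in cal
    c=get_calibration(n); f=192/np.tan(np.radians(c["fov_y"])/2)
ValueError: time passes only in moves, steps and waits
```

View pics/c1.png

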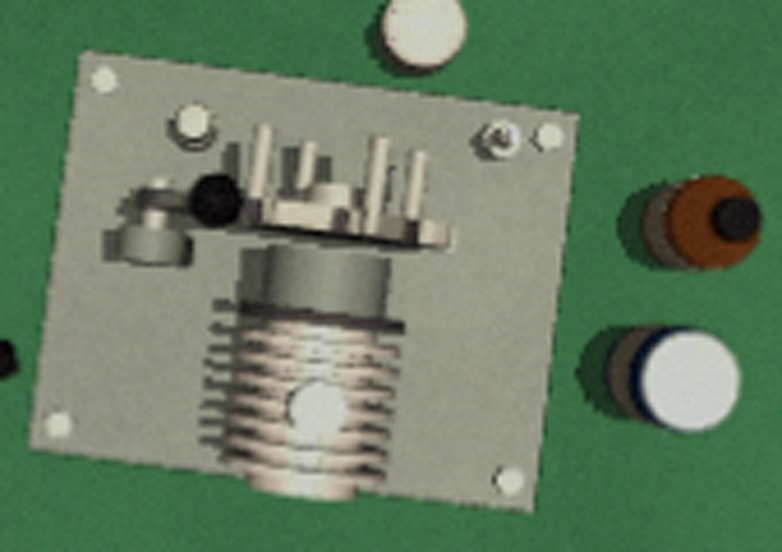

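View pics/c2.png

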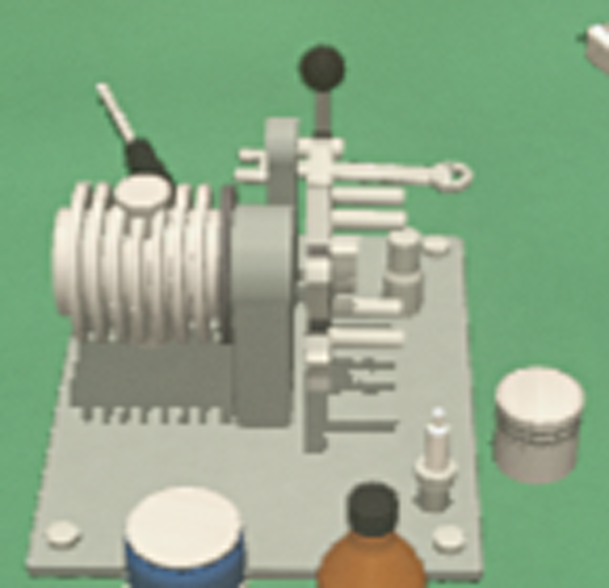

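```bash
sed -i 's/^def cal(n):/import functools\n@functools.lru_cache(None)\ndef cal(n):/' h.py; cat >> h.py <<'E'
np.set_printoptions(precision=4,suppress=True)
E
python3 - <<'E'
from h import *
from scipy.optimize import least_squares
px=[(217.8,166.3),(325.9,180),(316.3,266.3),(206.5,252.2)]
W=np.array([atz("top",*p,.012) for p in px]); print(W, np.linalg.norm(W-np.roll(W,1,0),axis=1))
B=[(.135,.17),(.135,-.17),(-.135,-.17),(-.135,.17)]
def T(p,s):
    c,q=np.cos(p[2]),np.sin(p[2]); return np.array([p[0]+c*s[0]-q*s[1],p[1]+q*s[0]+c*s[1],s[2]])
S=[((.034*0+.035,.069,.217),"side",(241.7,166.2)),((.035,.069,.217),"top",(246.3,198.5))]
def res(p): return np.r_[np.concatenate([proj("top",T(p,(*b,.012)))-x for b,x in zip(B,px)]),np.concatenate([proj(n,T(p,s))-x for s,n,x in S])]
r=least_squares(res,[.48,-.05,-.1]); print(r.x,res(r.x).round(1))
print("ball tri",tri("side",(241.7,166.2),"top",(246.3,198.5)),T(r.x,(.035,.069,.217)))
print("pins0",T(r.x,(.065,-.0178,.164)))
for w in(-.2,-.1,-.02):
    for k in range(4):
        a=-np.radians(20)+w+k*np.pi/2
        for e in(.087,): print(w,k,proj("top",T(r.x,(e,.052*np.sin(a),.115+.052*np.cos(a)))),proj("side",T(r.x,(e,.052*np.sin(a),.115+.052*np.cos(a)))))
for l in["socket","plug"]:
    for z,u in((.072,(241.8,181.5)),(.086,(308.5,185))): print(atz("top",*u,z))
print(nets.mark_of("side","wheel_pin"),nets.mark_of("top","wheel_pin")) if 0 else 0
E
```

```text
[[ 0.6107  0.1152  0.012 ]
 [ 0.5788 -0.221   0.012 ]
 [ 0.3128 -0.1971  0.012 ]
 [ 0.3458  0.1397  0.012 ]] [0.2661 0.3377 0.2671 0.3384]
[ 0.4627 -0.0435 -0.0974] [ 0.9 -0.9  1.5 -0.5  0.8  0.3  0.3  0.3 -1.1 -1.9 -1.8 -0.3]
ball tri (array([0.5053, 0.0173, 0.2139]), np.float64(0.0030748771490081233)) [0.5043 0.0218 0.217 ]
pins0 [ 0.5257 -0.0675  0.164 ]
-0.2 0 [283.4189 184.6238] [260.2584 203.4827]
-0.2 1 [256.9163 181.8166] [259.7831 193.4263]
-0.2 2 [262.7604 184.9434] [259.2284 218.6781]
-0.2 3 [287.5332 187.6093] [259.6634 229.9   ]
-0.1 0 [281.7925 184.3211] [260.2609 201.651 ]
-0.1 1 [256.0139 181.8616] [259.7323 194.3209]
-0.1 2 [264.2933 185.2184] [259.2242 220.4133]
-0.1 3 [288.5295 187.592 ] [259.7159 229.1019]
-0.02 0 [280.4156 184.0813] [260.2589 200.2625]
-0.02 1 [255.4195 181.9187] [259.6919 195.1525]
-0.02 2 [265.5728 185.4347] [259.2243 221.744 ]
-0.02 3 [289.2213 187.5583] [259.7583 228.3282]
[0.56   0.0365 0.072 ]
[ 0.5546 -0.1567  0.086 ]
[0.56   0.0365 0.072 ]
[ 0.5546 -0.1567  0.086 ]
```

Emit:
step_arm --increments '[0.017, -0.0275, 0.0035, 0, 0, 0.00975, 0, 0.017, -0.0275, 0.0035, 0, 0, 0.00975, 0, 0.017, -0.0275, 0.0035, 0, 0, 0.00975, 0, 0.017, -0.0275, 0.0035, 0, 0, 0.00975, 0, 0.017, -0.0275, 0.0035, 0, 0, 0.00975, 0, 0.017, -0.0275, 0.0035, 0, 0, 0.00975, 0, 0.017, -0.0275, 0.0035, 0, 0, 0.00975, 0, 0.017, -0.0275, 0.0035, 0, 0, 0.00975, 0, 0.017, -0.0275, 0.0035, 0, 0, 0.00975, 0, 0.017, -0.0275, 0.0035, 0, 0, 0.00975, 0, 0.017, -0.0275, 0.0035, 0, 0, 0.00975, 0, 0.017, -0.0275, 0.0035, 0, 0, 0.00975, 0, 0.017, -0.0275, 0.0035, 0, 0, 0.00975, 0, 0.017, -0.0275, 0.0035, 0, 0, 0.00975, 0, 0.017, -0.0275, 0.0035, 0, 0, 0.00975, 0, 0.017, -0.0275, 0.0035, 0, 0, 0.00975, 0, 0.017, -0.0275, 0.0035, 0, 0, 0.00975, 0, 0.017, -0.0275, 0.0035, 0, 0, 0.00975, 0, 0.017, -0.0275, 0.0035, 0, 0, 0.00975, 0, 0.017, -0.0275, 0.0035, 0, 0, 0.00975, 0]'

```text
time: 2.97
position: [0.4993, -0.025, 0.3017]
orientation: [0.049, 0.999, 0.0, 0.0]
wrist_force: [1.8, -0.2, -0.7]
opening: 0.005
grasp_force: 0.0
```

Emit:
step_arm --increments '[0, 0, -0.019, 0, 0, 0, 0, 0, 0, -0.019, 0, 0, 0, 0, 0, 0, -0.019, 0, 0, 0, 0, 0, 0, -0.019, 0, 0, 0, 0, 0, 0, -0.018, 0, 0, 0, 0, 0, 0, 0, 0, 0, 0, 0, 0, 0, 0, 0, 0, 0, 0]'

```text
time: 3.55
position: [0.4981, -0.0233, 0.2065]
orientation: [0.049, 0.999, 0.0, -0.001]
wrist_force: [-0.4, -0.7, -0.2]
opening: -0.001
grasp_force: 0.0
```

```bash
python3 - <<'E'
from h import *
im,d=capture("side"); cv2.imwrite("pics/s1.png",cv2.resize(im[110:260,160:310,::-1],None,fx=4,fy=4,interpolation=cv2.INTER_CUBIC))
print(env.state()["wrist_force"],env.state()["position"],proj("side",env.state()["position"]))
E
```

```text
[0.7608 0.246  0.5734] [ 0.4989 -0.0234  0.208 ] [239.8758 176.3647]
```

View pics/s1.png

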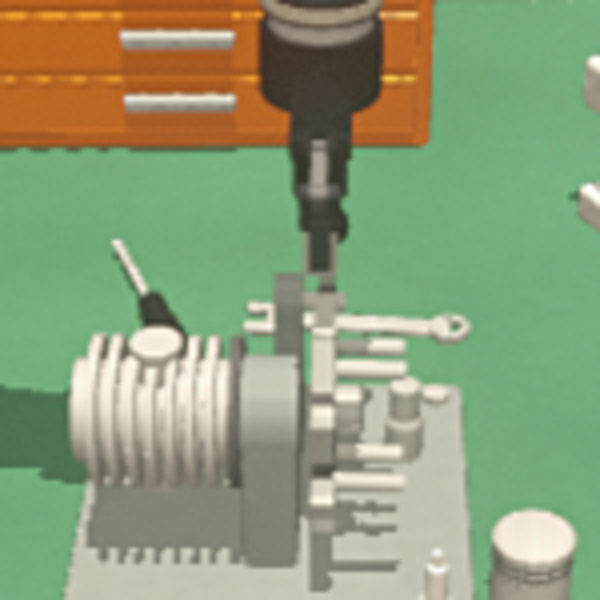

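The fingertip, at crop (322,270), is in front of the ball and lined up with the wheel plane. Now I push along stand +y.

Emit:
step_arm --increments '[0.0004, 0.004, 0, 0, 0, 0, 0, 0.0004, 0.004, 0, 0, 0, 0, 0, 0.0004, 0.004, 0, 0, 0, 0, 0, 0.0004, 0.004, 0, 0, 0, 0, 0, 0.0004, 0.004, 0, 0, 0, 0, 0, 0.0004, 0.004, 0, 0, 0, 0, 0, 0.0004, 0.004, 0, 0, 0, 0, 0, 0.0004, 0.004, 0, 0, 0, 0, 0, 0.0004, 0.004, 0, 0, 0, 0, 0, 0.0004, 0.004, 0, 0, 0, 0, 0, 0.0004, 0.004, 0, 0, 0, 0, 0]'

```text
time: 4.52
position: [0.5031, 0.0212, 0.2071]
orientation: [0.049, 0.999, 0.0, -0.0]
wrist_force: [-0.8, -1.0, 0.5]
opening: -0.002
grasp_force: 0.2
```

Emit:
step_arm --increments '[0.0004, 0.004, 0, 0, 0, 0, 0, 0.0004, 0.004, 0, 0, 0, 0, 0, 0.0004, 0.004, 0, 0, 0, 0, 0, 0.0004, 0.004, 0, 0, 0, 0, 0, 0.0004, 0.004, 0, 0, 0, 0, 0, 0.0004, 0.004, 0, 0, 0, 0, 0, 0.0004, 0.004, 0, 0, 0, 0, 0, 0, 0, 0, 0, 0, 0, 0]'

```text
time: 5.18
position: [0.506, 0.0494, 0.2073]
orientation: [0.048, 0.999, 0.0, 0.0]
wrist_force: [0.1, -0.5, 0.2]
opening: -0.004
grasp_force: 0.0
```

```bash
python3 - <<'E'
from h import *
im,d=capture("top"); cv2.imwrite("pics/t1.png",cv2.resize(im[155:275,200:340,::-1],None,fx=4,fy=4,interpolation=cv2.INTER_CUBIC))
im,d=capture("side")
s=env.state();print(s["wrist_force"],s["position"])
for n in("top","side"):print(nets.mark_of(n,"pawl_ball")[:2])
E
```

```text
[-0.0128  0.0203  0.539 ] [0.5059 0.0487 0.2073]
[]
[{'location': [242.3, 150.0], 'conf': 0.45}, {'location': [212.7, 309.8], 'conf': 0.25}]
```

View pics/t1.png

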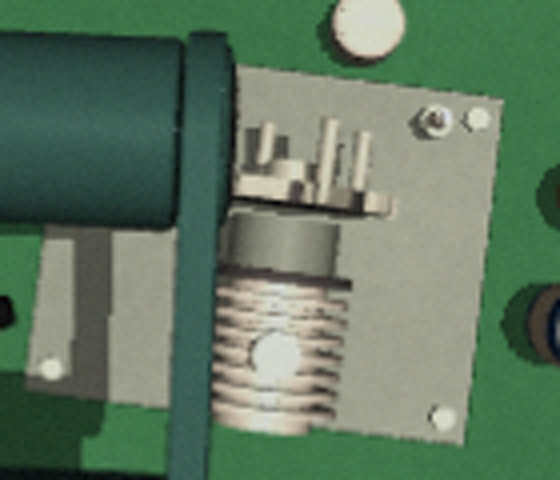

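The arm hides the pawl from above. I'll move clear towards the pin side, then check.

Emit:
step_arm --increments '[0.001, -0.0096, 0.001, 0, 0, 0, 0, 0.001, -0.0096, 0.001, 0, 0, 0, 0, 0.001, -0.0096, 0.001, 0, 0, 0, 0, 0.001, -0.0096, 0.001, 0, 0, 0, 0, 0.001, -0.0096, 0.001, 0, 0, 0, 0, 0.001, -0.0096, 0.001, 0, 0, 0, 0, 0.001, -0.0096, 0.001, 0, 0, 0, 0, 0.001, -0.0096, 0.001, 0, 0, 0, 0, 0.001, -0.0096, 0, 0, 0, 0, 0, 0.001, -0.0096, 0, 0, 0, 0, 0, 0.001, -0.0096, 0, 0, 0, 0, 0, 0.001, -0.0096, 0, 0, 0, 0, 0, 0.001, -0.0096, 0, 0, 0, 0, 0, 0.001, -0.0096, 0, 0, 0, 0, 0, 0.001, -0.0096, 0, 0, 0, 0, 0, 0.001, -0.0096, 0, 0, 0, 0, 0]'

```text
time: 6.72
position: [0.522, -0.1059, 0.2153]
orientation: [0.049, 0.999, 0.0, -0.0]
wrist_force: [0.1, -0.2, -0.6]
opening: -0.001
grasp_force: 0.0
```

```bash
python3 - <<'E'
from h import *
for n in("top","side"):
  im,d=capture(n); cv2.imwrite(f"pics/{n}2.png",cv2.resize(im[140:270,180:330,::-1],None,fx=4,fy=4,interpolation=cv2.INTER_CUBIC))
  print(n,nets.mark_of(n,"pawl_ball")[:2],nets.mark_of(n,"wheel_pin")[:2],"exp up",proj(n,(.512,.098,.217)),"down",proj(n,(.505,.02,.217)))
s=env.state();print(s["wrist_force"],s["position"])
E
```

```text
top [{'location': [216.3, 193.2], 'conf': 0.56}] [{'location': [285.8, 189.7], 'conf': 0.78}] exp up [214.2668 194.121 ] down [245.2209 197.8908]
side [{'location': [238.0, 151.1], 'conf': 0.55}] [{'location': [252.2, 201.6], 'conf': 0.97}, {'location': [196.0, 187.6], 'conf': 0.18}] exp up [241.3137 150.2886] down [240.9442 164.6787]
[-0.4745  1.5137 -0.3917] [ 0.5219 -0.1046  0.2153]
```

View pics/side2.png

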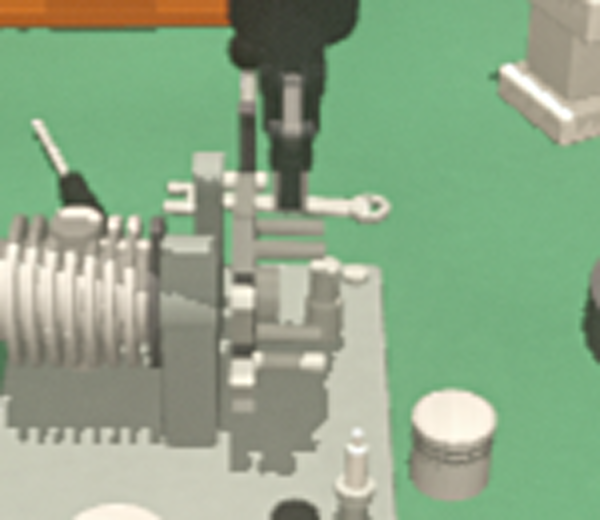

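The pawl is tipped back: the ball is seen at (216,193) in the top view, where (214,194) was expected. The fingertip is centred over the pins. Descending behind the top pin.

Emit:
step_arm --increments '[0, 0, -0.013, 0, 0, 0, 0, 0, 0, -0.013, 0, 0, 0, 0, 0, 0, -0.013, 0, 0, 0, 0, 0, 0, -0.013, 0, 0, 0, 0, 0, 0, -0.013, 0, 0, 0, 0, 0, 0, 0, 0, 0, 0, 0, 0]'

```text
validation failed for argument at $.in...
```

Emit:
step_arm --increments '[0.0003, 0.003, 0, 0, 0, 0, 0, 0.0003, 0.003, 0, 0, 0, 0, 0, 0.0003, 0.003, 0, 0, 0, 0, 0, 0.0003, 0.003, 0, 0, 0, 0, 0, 0.0003, 0.003, 0, 0, 0, 0, 0, 0.0003, 0.003, 0, 0, 0, 0, 0, 0.0003, 0.003, 0, 0, 0, 0, 0]'

```text
time: 7.6
position: [0.5241, -0.0836, 0.2154]
orientation: [0.049, 0.999, 0.0, 0.0]
wrist_force: [0.3, 0.5, -0.3]
opening: -0.001
grasp_force: 0.0
```

Emit:
step_arm --increments '[0.0003, 0.003, 0, 0, 0, 0, 0, 0.0003, 0.003, 0, 0, 0, 0, 0, 0.0003, 0.003, 0, 0, 0, 0, 0, 0.0003, 0.003, 0, 0, 0, 0, 0, 0.0003, 0.003, 0, 0, 0, 0, 0, 0.0003, 0.003, 0, 0, 0, 0, 0, 0, 0, 0, 0, 0, 0, 0]'

```text
time: 8.18
position: [0.5259, -0.0654, 0.2153]
orientation: [0.049, 0.999, 0.0, 0.0]
wrist_force: [0.5, -0.1, -0.2]
opening: 0.003
grasp_force: 0.0
```

```bash
python3 - <<'E'
from h import *
def T(s,p=(.4627,-.0435,-.0974)):
    c,q=np.cos(p[2]),np.sin(p[2]); return np.array([p[0]+c*s[0]-q*s[1],p[1]+q*s[0]+c*s[1],s[2]])
for n in("top","side"):
  im,d=capture(n); cv2.imwrite(f"pics/{n}3.png",cv2.resize(im[140:270,180:330,::-1],None,fx=4,fy=4,interpolation=cv2.INTER_CUBIC))
  print(n,nets.mark_of(n,"wheel_pin")[:2])
  for w in(0,.2,.4,.6): print(w,[proj(n,T((.087,.052*np.sin(a),.115+.052*np.cos(a)))).round(1) for a in w-.349+np.arange(4)*np.pi/2])
s=env.state();print(s["wrist_force"],s["position"])
E
```

```text
top [{'location': [287.7, 193.8], 'conf': 0.6}]
0 [array([280.1, 184. ]), array([255.3, 181.9]), array([265.9, 185.5]), array([289.4, 187.6])]
0.2 [array([276.4, 183.5]), array([254.4, 182.2]), array([269.3, 186. ]), array([290.6, 187.4])]
0.4 [array([272.5, 182.9]), array([254.2, 182.5]), array([272.8, 186.5]), array([291.1, 187.1])]
0.6 [array([268.7, 182.5]), array([254.8, 182.9]), array([276.3, 186.9]), array([290.9, 186.7])]
side [{'location': [251.4, 201.5], 'conf': 0.6}, {'location': [255.2, 312.2], 'conf': 0.35}]
0 [array([260.2, 199.9]), array([259.7, 195.4]), array([259.2, 222.1]), array([259.8, 228.1])]
0.2 [array([260.2, 196.9]), array([259.6, 197.9]), array([259.2, 225.1]), array([259.9, 225.6])]
0.4 [array([260.2, 194.5]), array([259.5, 201. ]), array([259.3, 227.6]), array([260. , 222.5])]
0.6 [array([260.1, 192.7]), array([259.4, 204.4]), array([259.3, 229.5]), array([260.1, 218.9])]
[ 0.1889 -0.9572 -0.4518] [ 0.5258 -0.0661  0.2153]
```

View pics/side3.png

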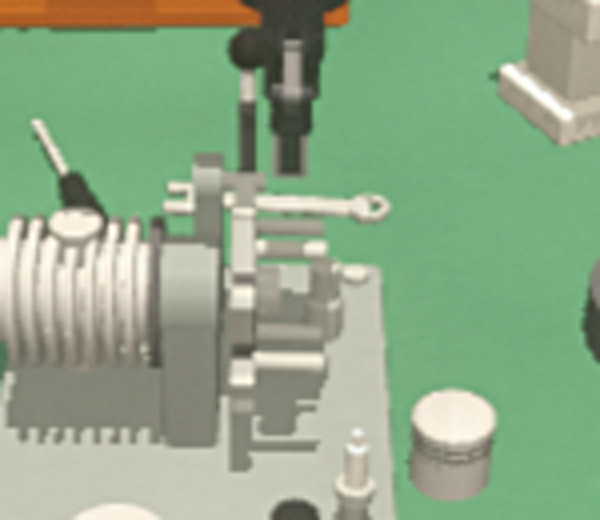

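The descent call was refused because of a malformed list, so those pushes only moved through free air above the pins. I'll back up and redo it.

Emit:
step_arm --increments '[-0.001, -0.01, 0, 0, 0, 0, 0, -0.001, -0.01, 0, 0, 0, 0, 0, -0.001, -0.01, 0, 0, 0, 0, 0, -0.001, -0.01, 0, 0, 0, 0, 0, 0, 0, -0.013, 0, 0, 0, 0, 0, 0, -0.013, 0, 0, 0, 0, 0, 0, -0.013, 0, 0, 0, 0, 0, 0, -0.013, 0, 0, 0, 0, 0, 0, -0.013, 0, 0, 0, 0, 0, 0, 0, 0, 0, 0, 0]'

```text
time: 9.22
position: [0.5199, -0.1066, 0.147]
orientation: [0.049, 0.999, 0.001, -0.003]
wrist_force: [-1.2, 0.0, -0.8]
opening: -0.002
grasp_force: 0.0
```

Emit:
step_arm --increments '[0.0003, 0.003, 0, 0, 0, 0, 0, 0.0003, 0.003, 0, 0, 0, 0, 0, 0.0003, 0.003, 0, 0, 0, 0, 0, 0.0003, 0.003, 0, 0, 0, 0, 0, 0.0003, 0.003, 0, 0, 0, 0, 0, 0.0003, 0.003, 0, 0, 0, 0, 0, 0.0003, 0.003, 0, 0, 0, 0, 0]'

```text
time: 9.8
position: [0.525, -0.0868, 0.1527]
orientation: [0.049, 0.999, -0.002, 0.002]
wrist_force: [-0.8, -4.5, 3.2]
opening: -0.002
grasp_force: 2.5
```

Emit:
step_arm --increments '[0.0003, 0.003, 0, 0, 0, 0, 0, 0.0003, 0.003, 0, 0, 0, 0, 0, 0.0003, 0.003, 0, 0, 0, 0, 0, 0.0003, 0.003, 0, 0, 0, 0, 0, 0.0003, 0.003, 0, 0, 0, 0, 0, 0.0003, 0.003, 0, 0, 0, 0, 0, 0, 0, 0, 0, 0, 0, 0]'

```text
time: 10.38
position: [0.5256, -0.0658, 0.1499]
orientation: [0.048, 0.999, 0.001, -0.0]
wrist_force: [0.2, -1.3, 1.0]
opening: -0.0
grasp_force: 0.5
```

```bash
python3 - <<'E'
from h import *
for n in("top","side"):
  im,d=capture(n); cv2.imwrite(f"pics/{n}4.png",cv2.resize(im[160:250,210:320,::-1],None,fx=5,fy=5,interpolation=cv2.INTER_CUBIC))
  print(n,nets.mark_of(n,"wheel_pin")[:2],nets.mark_of(n,"pawl_ball")[:1])
cv2.imwrite("pics/b4.png",np.vstack([cv2.imread("pics/top4.png"),cv2.imread("pics/side4.png")])[:, :][::1]) 
b=cv2.imread("pics/b4.png"); cv2.imwrite("pics/b4.png",cv2.resize(b,None,fx=.66,fy=.66))
s=env.state();print(s["wrist_force"],s["position"])
E
```

```text
top [{'location': [273.3, 187.4], 'conf': 0.62}] [{'location': [216.8, 195.6], 'conf': 0.55}]
side [{'location': [250.9, 195.2], 'conf': 0.91}] []
[-0.713  -0.5583  0.2888] [ 0.5253 -0.0663  0.1496]
```

View pics/b4.png

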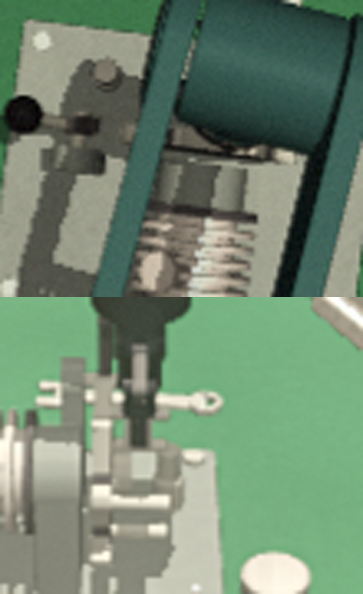

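The pin is engaged and the wheel is turning, at about 0.42–0.53. I'll push 7 mm more, then back off and lift clear to check.

Emit:
step_arm --increments '[0.0003, 0.0025, 0, 0, 0, 0, 0, 0.0003, 0.0025, 0, 0, 0, 0, 0, 0.0002, 0.002, 0, 0, 0, 0, 0, 0, 0, 0, 0, 0, 0, 0, 0, 0, 0, 0, 0, 0, 0]'

```text
time: 11.1
position: [0.5263, -0.0599, 0.1501]
orientation: [0.049, 0.999, 0.0, -0.0]
wrist_force: [-0.9, -2.4, -1.4]
opening: -0.004
grasp_force: 1.3
```

Emit:
step_arm --increments '[-0.0005, -0.005, 0, 0, 0, 0, 0, -0.0005, -0.005, 0, 0, 0, 0, 0, 0, 0, 0.02, 0, 0, 0, 0, 0, 0, 0.03, 0, 0, 0, 0, 0, 0, 0.03, 0, 0, 0, 0, 0, 0, 0.03, 0, 0, 0, 0, 0, -0.03, 0.02, 0, 0, 0, 0, 0, -0.03, 0.02, 0, 0, 0, 0, 0, -0.03, 0, 0, 0, 0, 0, 0, -0.03, 0, 0, 0, 0, 0, 0, -0.03, 0, 0, 0, 0, 0, 0, 0, 0, 0, 0, 0, 0]'

```text
time: 12.1
position: [0.5252, -0.2251, 0.3]
orientation: [0.052, 0.999, -0.001, 0.0]
wrist_force: [0.2, -0.2, -0.7]
opening: 0.003
grasp_force: 0.0
```

```bash
python3 - <<'E'
from h import *
a=[]
for n in("top","side"):
  im,d=capture(n); a.append(cv2.resize(im[160:250,215:305,::-1],None,fx=6,fy=6,interpolation=cv2.INTER_CUBIC))
  print(n,nets.mark_of(n,"wheel_pin")[:2],nets.mark_of(n,"pawl_ball")[:1])
b=np.hstack(a); cv2.imwrite("pics/b5.png",cv2.resize(b,(800,400)))
s=env.state();print(s["wrist_force"],s["position"])
E
```

```text
top [{'location': [270.3, 189.4], 'conf': 0.77}, {'location': [215.3, 193.9], 'conf': 0.46}] [{'location': [217.6, 195.1], 'conf': 0.54}]
side [{'location': [249.3, 195.1], 'conf': 0.65}] [{'location': [240.6, 153.9], 'conf': 0.65}]
[-0.3781 -0.3214 -0.2009] [ 0.5258 -0.2189  0.3008]
```

View pics/b5.png

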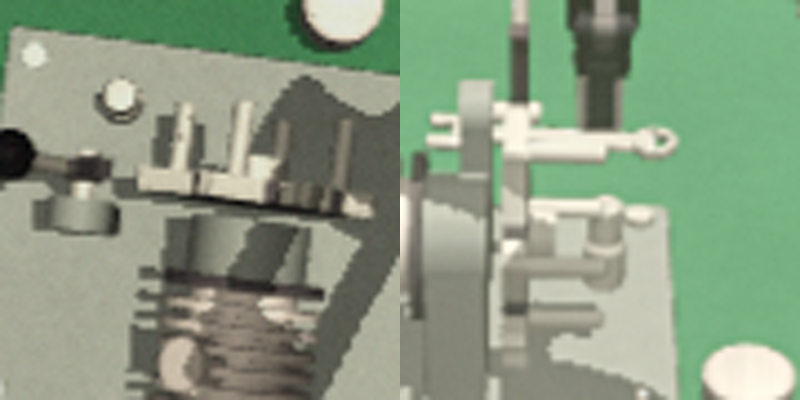

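The wheel reads about 0.6: in the side view the pin tips match rows 194, 207 and 220, and in the top view the pin 0 tip is at (270,183). The pawl is still up. Next I go to the far side of the ball.

Emit:
step_arm --increments '[-0.0008, 0.03, 0, 0, 0, 0, 0, -0.0008, 0.03, 0, 0, 0, 0, 0, -0.0008, 0.03, 0, 0, 0, 0, 0, -0.0008, 0.03, 0, 0, 0, 0, 0, -0.0008, 0.03, 0, 0, 0, 0, 0, -0.0008, 0.03, 0, 0, 0, 0, 0, -0.0008, 0.03, 0, 0, 0, 0, 0, -0.0008, 0.03, 0, 0, 0, 0, 0, -0.0008, 0.03, 0, 0, 0, 0, 0, -0.0008, 0.03, 0, 0, 0, 0, 0, -0.0008, 0.03, 0, 0, 0, 0, 0, -0.0008, 0.03, 0, 0, 0, 0, 0, 0, 0, 0, 0, 0, 0, 0, 0, 0, 0, 0, 0, 0, 0]'

```text
time: 13.57
position: [0.5152, 0.1423, 0.3006]
orientation: [0.046, 0.999, 0.0, 0.0]
wrist_force: [-0.6, -0.9, -0.3]
opening: 0.002
grasp_force: 0.0
```

Emit:
step_arm --increments '[0, 0, -0.018, 0, 0, 0, 0, 0, 0, -0.018, 0, 0, 0, 0, 0, 0, -0.018, 0, 0, 0, 0, 0, 0, -0.018, 0, 0, 0, 0, 0, 0, -0.02, 0, 0, 0, 0, 0, 0, 0, 0, 0, 0, 0]'

```text
time: 14.07
position: [0.5135, 0.1388, 0.2037]
orientation: [0.049, 0.999, -0.001, -0.004]
wrist_force: [-0.4, 0.7, -1.6]
opening: 0.002
grasp_force: 0.0
```

Emit:
step_arm --increments '[-0.0004, -0.004, 0, 0, 0, 0, 0, -0.0004, -0.004, 0, 0, 0, 0, 0, -0.0004, -0.004, 0, 0, 0, 0, 0, -0.0004, -0.004, 0, 0, 0, 0, 0, -0.0004, -0.004, 0, 0, 0, 0, 0, -0.0004, -0.004, 0, 0, 0, 0, 0, -0.0004, -0.004, 0, 0, 0, 0, 0, -0.0004, -0.004, 0, 0, 0, 0, 0, -0.0004, -0.004, 0, 0, 0, 0, 0]'

```text
time: 14.82
position: [0.5122, 0.1035, 0.2083]
orientation: [0.049, 0.999, -0.0, -0.0]
wrist_force: [0.1, 0.2, 0.3]
opening: -0.003
grasp_force: 0.2
```

Emit:
step_arm --increments '[-0.0004, -0.004, 0, 0, 0, 0, 0, -0.0004, -0.004, 0, 0, 0, 0, 0, -0.0004, -0.004, 0, 0, 0, 0, 0, -0.0004, -0.004, 0, 0, 0, 0, 0, -0.0004, -0.004, 0, 0, 0, 0, 0, -0.0004, -0.004, 0, 0, 0, 0, 0, 0, 0, 0, 0, 0, 0, 0]'

```text
time: 15.4
position: [0.5099, 0.0792, 0.2083]
orientation: [0.049, 0.999, -0.0, -0.0]
wrist_force: [0.5, 0.8, -0.1]
opening: -0.0
grasp_force: 0.0
```

Emit:
step_arm --increments '[0.001, 0.01, 0, 0, 0, 0, 0, 0.001, 0.01, 0.01, 0, 0, 0, 0, 0, 0.02, 0.03, 0, 0, 0, 0, 0, 0.03, 0.03, 0, 0, 0, 0, 0, 0.03, 0.02, 0, 0, 0, 0, 0, 0.03, 0, 0, 0, 0, 0, 0, 0.03, 0, 0, 0, 0, 0, 0, 0.03, 0, 0, 0, 0, 0, 0, 0, 0, 0, 0, 0, 0]'

```text
time: 16.15
position: [0.5108, 0.2758, 0.298]
orientation: [0.045, 0.999, 0.002, -0.0]
wrist_force: [0.5, -0.6, -0.8]
opening: 0.001
grasp_force: 0.0
```

```bash
python3 - <<'E'
from h import *
a=[]
for n in("top","side"):
  im,d=capture(n); a.append(cv2.resize(im[155:245,215:305,::-1],None,fx=6,fy=6,interpolation=cv2.INTER_CUBIC))
  print(n,nets.mark_of(n,"pawl_ball")[:2],"down",proj(n,(.505,.02,.217)))
b=np.hstack(a); cv2.imwrite("pics/b6.png",cv2.resize(b,(800,400)))
s=env.state();print(s["wrist_force"],s["position"])
E
```

```text
top [{'location': [249.4, 200.1], 'conf': 0.48}, {'location': [269.2, 192.4], 'conf': 0.31}] down [245.2209 197.8908]
side [{'location': [241.2, 168.1], 'conf': 0.58}] down [240.9442 164.6787]
[ 0.5427 -0.1864  0.5727] [0.5118 0.2697 0.2982]
```

View pics/b6.png

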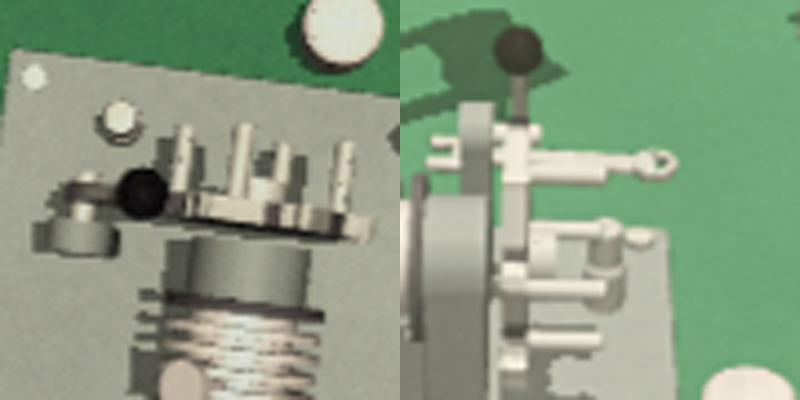

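The ball is back at its initial pixels: top (247,198) and side (241,166). The pins are unchanged and the arm is clear, so I'm handing in.

```bash
python3 -c "
from h import *
print(hand_in())"
```

```text
the job is handed in; nothing more can be done
None
```

The job is handed in: the pawl was tipped back, the wheel pushed back one notch to about 0.6 rad, and the pawl dropped home again, judging by the camera images (`hand_in()` returned no verdict).

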